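Turn over two cast covers and reject the one missing a boss

ROBOT

A 7-joint arm with a two-finger parallel gripper is mounted at the origin on the work surface; the furniture and walls round the work are solid. World frame = base frame: x ahead of the robot, y to its left, z up, the work surface at z = 0. Lengths are in m, angles in degrees, forces in N, time in s.
With the tool pointing down it reaches from about 0.4 to 0.85 m from the base axis. Payload 10.4 kg.
Tool frame: the origin (TCP) lies between the finger pads; the fingertips stand 11 mm ahead of it and the grasp point (between the pads) lies 8 mm behind it (r.tip_extent is the distance from the TCP to the fingertips, in m); z points along the fingers, y is the line along which they close (so a half turn about z gives the same grasp; the last joint's range is limited). The gripper opens to 85 mm and grips with 20 to 120 N. Pads are 22 mm wide; open, the fingers measure 114 mm over their backs; the gripper's body (76 mm by 85 mm) begins 54 mm behind the grasp point. The pads swing forward as they close: fully open they stand 13 mm farther back than shut.
Start: joints at [63.736, 19.034, -3.707, 83.658, 1.238, 77.344, -5.071], TCP at [0.264, -0.567, 0.242] pointing down, gripper open.
Joint ranges: [-148.97, 148.97], [-28.65, 121.19], [-84.17, 76.75], [9.2, 138.47], [-72.65, 252.65], [3.7, 117.97], [-149.18, 149.18]. Speed limits (degrees/s): [127.2, 127.2, 159.86, 159.86, 180, 180, 180].

INTERFACE

Orientations are given as [roll, pitch, yaw] about the fixed x, y, z axes, in that order (R = Rz(yaw) Ry(pitch) Rx(roll)).
In Python, from rig import readout, viewer, r gives the robot as it stands. The module is installed in compiled form; this text tells all that it offers.
- The arm moves only by the shell command python3 -m handwheel 'ROWS'. ROWS is JSON, a list that holds one entry, the list of rows, each a list of 5 numbers: the shift along the tool's x, y, z in mm, then the turn about the tool's z in degrees, then the gripper command: -1 is fully open, 1 is shut, values between are in proportion. A call has exactly 5 rows; each row is the pose to reach, as a shift and turn from the pose commanded when the call began, along the tool's axes at that moment; what a row does not reach only later rows make up. A row lasts 1/8 s, in which the tool goes at most 62.5 mm and 10.7 degrees, less where a joint would pass 70% of its speed; a pose out of reach is approached as far as the arm can. A call with a gripper value outside its range is refused whole. The fingers move at their own pace and stop on an object; the grip force is fixed at half the most. Time passes only in rows, so rows that repeat a pose let the fingers close, or fill a call up. It gives the time, the measured TCP pose, the force, the opening and the grip force at its end, in the units of the state.
- readout.get_state(): the state, without advancing time (a new reading comes with each control period).
- viewer.capture(name): name is "side" or "top" or "wrist"; returns a dict with "pixels" (384x512x3 uint8, blue, green, red), "fx", "fy", "cx", "cy" (pixels), "world_from_camera" (4x4, takes a point from camera to world coordinates). Camera axes: x right, y up, looking along -z (the intrinsics and any distortion apply to the point x, -y, -z); pixel columns grow to the right and rows downward; lengths in m; the calibration is good to about 2 mm. A picture is of the moment at which its call begins. There is no depth.
- r.sign_off(): hands the job in; it is judged then, once.
The state is a dict: "t": time; "qpos": joint angles; "joint_vel": joint speeds; "tau": joint torques, N m; "eef_pos": TCP position; "orientation": TCP orientation; "force": force on the tool from outside, world axes, zero at the start; "moment": the same for the moment, N m; "grip_width": finger opening in m; "finger_force": force on a finger pad.
Only numpy, scipy, OpenCV 4.12 (cv2) and the standard library are available. Lean on these libraries where they do the work, as an engineer would, in place of code of your own. Each camera call takes 0.05 s, during which the arm holds its last target. There are 200 camera calls.

TASK

Two small aluminium covers lean against the rail of the inspection rest with their undersides hidden. Tip both over so that they lie flat, underside up, and set the one that is missing a boss (one boss instead of two) in the clear tray, flat and still underside up. Leave the good one lying underside up on the rest.

Things in the scene. Friction and masses are not known exactly. Their poses are not given: they have to be found in the camera images.
- full_cover_center (a point): Centre of the good aluminium cover, 70 long (x) x 46 wide (y) x 14 deep, 0.12 kg; z points out of its closed face. Open underside: 3 mm rim, two round bosses (16 across, tops 2 below the rim) at x = -20 and +20. Starts standing on a short edge, leaning 25 deg back on the rail: face to the robot, +x end up; centre 39 above the bench, upper back rim 67 high and 21 behind the centre, top 73.
- short_cover_center (a point): Centre of the faulty cover: same size, face, axes and start, but only one boss (none at x = +20). Beside the other, left or right, 84 between centres. Drawing a cover's upper rim from behind towards the robot by about 70 mm tips it onto its face. Lying underside up its z points down, its centre is 11 above the bench on the rest.
- rest: Fixed inspection rest: plate with rubber mat, x -75 to +62, y -73 to +73 of its origin (bench height), top 4 high. Its x axis points away from the robot, towards the rail: 8 mm round bar along y at x = +52, centre 31 high, on three posts. Covers stand at y = -42 and +42, centres at x = +43; tipped over they lie near x = -15, lengths along x.
- reject_tray: Fixed clear open plastic tray, 113 (x) x 158 (y) x 40 high; origin at the centre of its underside, on the bench. Inner floor 98 (x) x 142 (y), 3 above the bench. Stands left or right of the rest, long side along y.

How it is judged:
By the outcome, as a careful person would: the job done as asked, in the order asked, and still so for the second after the job is handed in, with the robot touching nothing.
It also fails if it takes over 45 s, if anything falls off the work surface, if the arm or the gripper's body presses on something with over 40 N, if the wrist force passes 120 N, or if a joint passes its speed limit or range.

## Working session

There is one attempt and no reset: what is moved stays moved. The work goes in short steps, Python scripts to look and compute and a shell command to move; the robot and the scene stay as the last step left them, time stands still between calls to the robot, and variables do not carry over. Pictures are saved under pics/ and viewed, at most 10 in all, crops included, and the job is handed in when it is done.

```bash
mkdir -p pics; cat > h.py <<'E'
import cv2, numpy as np
from rig import readout, viewer, r
E
python3 - <<'E'
from h import *
s=readout.get_state(); print(s['t'],s['eef_pos'],s['orientation'],s['grip_width'],s['force'])
for n in("top","side"):
    c=viewer.capture(n); cv2.imwrite(f'pics/{n}0.png',c['pixels']); print(n,c['fx'],c['fy'],c['cx'],c['cy'],[k for k in c]); print(np.round(c['world_from_camera'],3).tolist())
E
```

```text
0.0 [ 0.26367755 -0.56624456  0.24151906] [-1.79917934e+02  2.65183536e-03  2.49683053e+01] 0.08584849447766424 [ 0.12249335 -0.55688737 -0.35931713]
top 450.36562220745424 450.36562220745424 249.86812221582392 194.43113014149253 ['pixels', 'fx', 'fy', 'cx', 'cy', 'world_from_camera']
[[0.028, 0.988, -0.152, 0.339], [-1.0, 0.028, -0.005, 0.291], [-0.0, 0.152, 0.988, 0.879], [0.0, 0.0, 0.0, 1.0]]
side 421.66594506426696 421.66594506426696 260.22379196594545 192.88520523554502 ['pixels', 'fx', 'fy', 'cx', 'cy', 'world_from_camera']
[[-0.904, 0.25, -0.346, 0.192], [-0.427, -0.531, 0.732, 0.906], [-0.001, 0.81, 0.587, 0.564], [0.0, 0.0, 0.0, 1.0]]
```

View pics/top0.png

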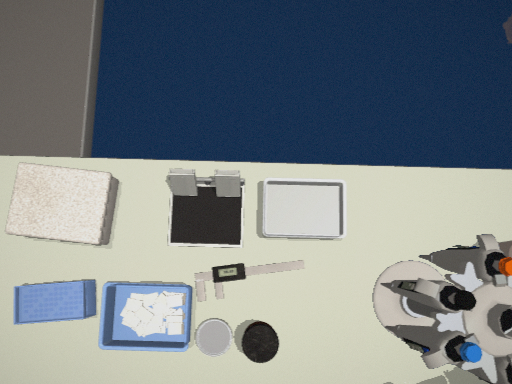

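View pics/side0.png

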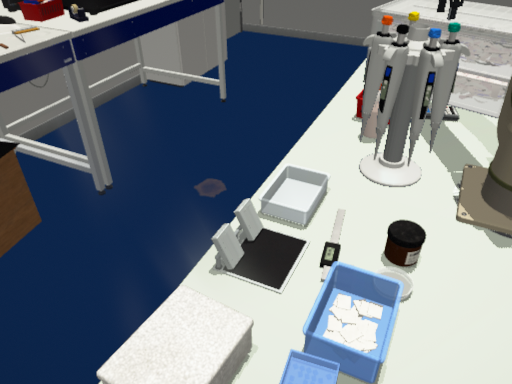

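```bash
cat >> h.py <<'E'
def ray(c,u,v,z):
    T=np.array(c['world_from_camera']); d=T[:3,:3]@np.array([(u-c['cx'])/c['fx'],-(v-c['cy'])/c['fy'],-1]); o=T[:3,3]
    return o+d*(z-o[2])/d[2]
def proj(c,p):
    T=np.array(c['world_from_camera']); q=T[:3,:3].T@(np.array(p)-T[:3,3]); return np.round([c['cx']+c['fx']*q[0]/-q[2], c['cy']-c['fy']*q[1]/-q[2]],1)
E
python3 - <<'E'
from h import *
c=viewer.capture("top"); 
p=c['pixels'][150:260,155:360]; cv2.imwrite('pics/crop.png',cv2.resize(p,None,fx=3.9,fy=3.9,interpolation=cv2.INTER_CUBIC))
for uv in((169,247),(243,247)): print('rest front',ray(c,*uv,.004))
for uv in((263,179),(347,180),(346,240),(262,240)): print('tray',ray(c,*uv,.04))
for uv in((168,170),(195,170),(216,171),(240,171)): print('top edge',ray(c,*uv,.07))
E
```

```text
rest front [0.36622756 0.4487091  0.004     ]
rest front [0.37029357 0.30579231 0.004     ]
tray [0.49814299 0.27124174 0.04      ]
tray [0.50073787 0.1120679  0.04      ]
tray [0.38734015 0.11442074 0.04      ]
tray [0.38290497 0.27033182 0.04      ]
top edge [0.50427426 0.44651394 0.07      ]
top edge [0.50568061 0.3970177  0.07      ]
top edge [0.50490529 0.35844689 0.07      ]
top edge [0.50615492 0.31446738 0.07      ]
```

View pics/crop.png

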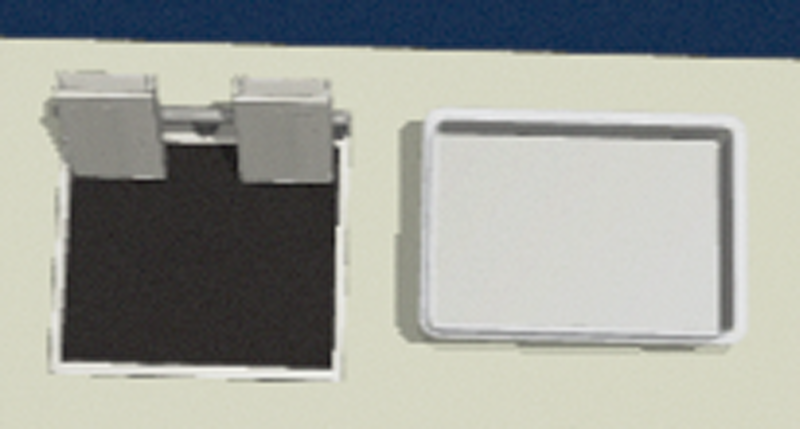

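```bash
cat > fit.py <<'E'
from h import *
from scipy.optimize import least_squares
c=viewer.capture("top")
U=lambda a:(np.array(a)+.5)/3.9-.5+np.array([155,150])
def P(pose,pts):
    x,y,a=pose; return np.array([proj(c,[x+np.cos(a)*p[0]-np.sin(a)*p[1],y+np.sin(a)*p[0]+np.cos(a)*p[1],p[2]]) for p in pts])
def fit(pts,uv,x0):
    s=least_squares(lambda q:(P(q,pts)-uv).ravel(),x0,diff_step=1e-2); return s.x,np.round(P(s.x,pts)-uv,1).tolist()
mm=lambda L:np.array(L)/1000
rest=mm([[-75,73,4],[-75,-73,4],[64,-19,67.7],[64,-65,67.7],[64,65,67.7],[64,19,67.7],[22,19+0,10.3],[22,-19,10.3],[22,-65,10.3]])
uv=U([[50,373],[338,380],[233,77],[330,80],[55,73],[157,77],[165,180],[240,180],[332,183]])
q,e=fit(rest,uv,[.44,.378,.01]); print('rest',q[:2].round(4),np.degrees(q[2]),e)
tr=mm([[56.5,79,40],[56.5,-79,40],[-56.5,-79,40],[-56.5,79,40]])
q,e=fit(tr,U([[424,110],[746,118],[746,343],[420,335]]),[.44,.19,.01]); print('tray',q[:2].round(4),np.degrees(q[2]),e)
print('rack base',ray(c,410,300,0)); s=viewer.capture("side"); print('rack base side',ray(s,391,168,0)); b=ray(s,391,168,0)
for z in(.2,.25,.3,.35): print(z,proj(s,[b[0],b[1],z]))
E
python3 fit.py
```

```text
rest [0.4445 0.38  ] 0.5827352073887331 [[-0.2, 0.3], [1.4, -0.1], [0.0, -0.2], [0.2, -0.5], [0.1, -0.0], [-1.1, -0.6], [-0.3, 0.2], [-0.1, 0.6], [-0.2, 0.2]]
tray [0.4462 0.1923] 0.5729577951308232 [[-0.6, -0.7], [0.1, -1.3], [1.0, 0.7], [-0.5, 1.3]]
rack base [ 0.27909873 -0.01552832  0.        ]
rack base side [ 0.27675838 -0.03050596  0.        ]
0.2 [407.4  91.3]
0.25 [412.2  69. ]
0.3 [417.3  45.2]
0.35 [422.8  19.7]
```

```bash
sed -i 's/return np.round(\(.*\), 1)$/return np.array(\1)/; s/return np.round(\[\(.*\)\],1)/return np.array([\1])/' h.py; sed -i 's/,diff_step=1e-2//' fit.py; python3 fit.py|cut -c1-70; cat >> h.py <<'E'
def rows(goals,start=None):
    """goals: (x,y,z,yaw) -> shift in tool axes mm, turn deg, from the present pose"""
    s=readout.get_state(); p=np.array(s['eef_pos']) if start is None else np.array(start[:3]); a=s['orientation'][2] if start is None else start[3]
    t=np.radians(a); X=[np.cos(t),np.sin(t),0]; Y=[np.sin(t),-np.cos(t),0]
    for g in goals:
        d=(np.array(g[:3])-p)*1000; print(np.round([d@X,d@Y,-d[2],a-g[3]],1))
E
python3 - <<'E'
from h import *
print(r.tip_extent); rows([(.55,-.25,.38,0.5),(.6,.1,.36,.5)])
E
```

```text
rest [0.4446 0.3802] 0.14755738702458707 [[-0.6, 0.0], [1.1, 0.2], [0.
tray [0.4462 0.1923] 0.1551532100494605 [[-0.4, -1.1], [0.3, -1.0], [0
rack base [ 0.27909873 -0.01552832  0.        ]
rack base side [ 0.27675838 -0.03050596  0.        ]
0.2 [407.43465051  91.28717733]
0.25 [412.21381575  68.97923381]
0.3 [417.31547616  45.16596378]
0.35 [422.77341423  19.68967909]
0.011
[ 393.  -166.1 -137.8   24.5]
[ 586.1 -462.3 -117.8   24.5]
```

```bash
python3 -m handwheel '[[[0,0,-60,0,-0.63],[55,-23,-80,5,-0.63],[110,-46,-100,10,-0.63],[165,-70,-120,15,-0.63],[220,-93,-138,20,-0.63]]]'; python3 - <<'E'
from h import *
rows([(.55,-.25,.38,0),(.6,.1,.36,0)])
E
```

```text
t: 0.98
eef_pos: [0.4242, -0.3888, 0.3809]
orientation: [180.0, -0.0, 4.8]
force: [1.5, -0.5, 0.3]
grip_width: 0.0698
finger_force: 0.0
[ 137.  -127.8    0.9    4.8]
[ 216.  -472.4   20.9    4.8]
```

```bash
python3 -m handwheel '[[[45,-42,0,5,-0.63],[90,-84,0,5,-0.63],[137,-128,0,5,-0.63],[150,-190,0,5,-0.63],[162,-250,0,5,-0.63]]]'; python3 - <<'E'
from h import *
rows([(.6,.1,.36,0),(.56,.38,.25,0)])
E
```

```text
t: 1.6
eef_pos: [0.5631, -0.1262, 0.3796]
orientation: [-180.0, 0.0, -0.0]
force: [0.6, 0.7, -0.2]
grip_width: 0.0699
finger_force: 0.0
[  36.8 -226.3   19.6   -0. ]
[  -3.3 -506.2  129.6   -0. ]
```

```bash
python3 -m handwheel '[[[20,-60,10,0,-0.63],[30,-120,20,0,-0.63],[30,-180,30,0,-0.63],[30,-240,40,0,-0.63],[20,-300,50,0,-0.63]]]'; python3 -m handwheel '[[[-10,-60,20,0,-0.63],[-20,-120,40,0,-0.63],[-30,-180,60,0,-0.63],[-40,-206,80,0,-0.63],[-40,-206,100,0,-0.63]]]';python3 - <<'E'
from h import *
rows([(.534,.38,.072,0)])
E
```

```text
t: 2.22
eef_pos: [0.5829, 0.1734, 0.3294]
orientation: [180.0, 0.0, -0.1]
force: [0.4, 0.9, 0.4]
grip_width: 0.0696
finger_force: 0.0
t: 2.85
eef_pos: [0.5409, 0.381, 0.2288]
orientation: [-179.9, 0.1, 0.3]
force: [-0.0, -0.9, 1.0]
grip_width: 0.0693
finger_force: 0.0
[ -6.9   0.9 156.8   0.3]
```

```bash
python3 -m handwheel '[[[0,0,40,0,-0.63],[0,0,80,0,-0.63],[0,0,120,0,-0.63],[0,0,155,0,-0.63],[0,0,155,0,-0.63]]]';python3 - <<'E'
from h import *
rows([(.534,.38,.072,0)])
c=viewer.capture("side"); p=c['pixels'][150:290,190:350]; cv2.imwrite('pics/s1.png',cv2.resize(p,None,fx=4,fy=4,interpolation=cv2.INTER_CUBIC))
q=readout.get_state()['eef_pos']
for dy in(-.042,.042):
  for z in(.0,.011,.02): print(dy,z,(proj(c,[q[0]-.011,q[1]+dy,q[2]-.011+z])-[190,150])*4)
  print('rim',(proj(c,[.4445+.064,.38+dy,.0677])-[190,150])*4)
E
```

```text
t: 3.48
eef_pos: [0.5425, 0.3751, 0.0721]
orientation: [179.8, 0.2, -0.1]
force: [0.0, 0.5, 0.3]
grip_width: 0.0696
finger_force: 0.0
[-8.5 -4.9  0.1 -0.1]
-0.042 0.0 [153.39637666 205.4667942 ]
-0.042 0.011 [152.37230487 187.48636972]
-0.042 0.02 [151.52240837 172.56407611]
rim [192.69663793 215.46443076]
0.042 0.0 [ 64.45587015 306.0925662 ]
0.042 0.011 [ 62.59565973 287.51363748]
0.042 0.02 [ 61.05006177 272.07691376]
rim [105.37810599 318.69052094]
```

View pics/s1.png

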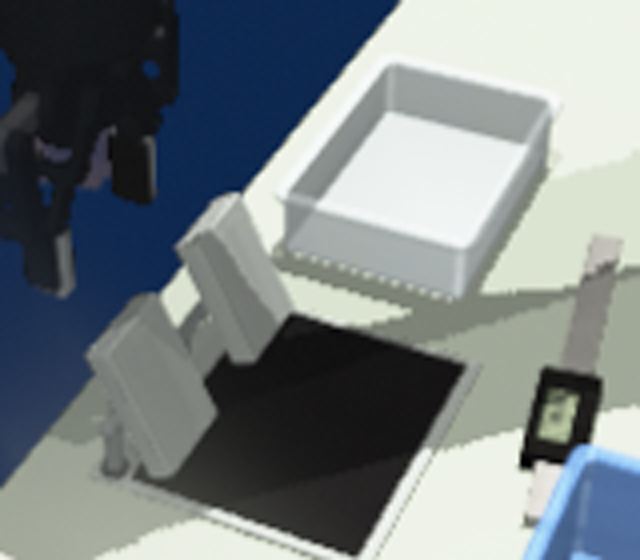

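```bash
python3 -m handwheel '[[[-8,-5,7,0,-0.63],[-16,-5,7,0,-0.63],[-23,-5,7,0,-0.63],[-30,-5,6,0,-0.63],[-38,-5,4,0,-0.63]]]';python3 -m handwheel '[[[-7,0,-2,0,-0.63],[-14,0,-4,0,-0.63],[-20,0,-5,0,-0.63],[-25,0,-6,0,-0.63],[-30,0,-6,0,-0.63]]]'
python3 - <<'E'
from h import *
c=viewer.capture("side"); p=c['pixels'][150:290,190:350]; cv2.imwrite('pics/s2.png',cv2.resize(p,None,fx=4,fy=4,interpolation=cv2.INTER_CUBIC))
E
```

```text
t: 4.15
eef_pos: [0.506, 0.3832, 0.0726]
orientation: [-179.9, -0.2, -0.1]
force: [1.6, 0.5, 7.1]
grip_width: 0.0695
finger_force: 3.0
t: 4.78
eef_pos: [0.4748, 0.3827, 0.0768]
orientation: [180.0, 0.0, -0.0]
force: [-0.7, -1.2, 0.4]
grip_width: 0.0693
finger_force: 0.0
```

View pics/s2.png

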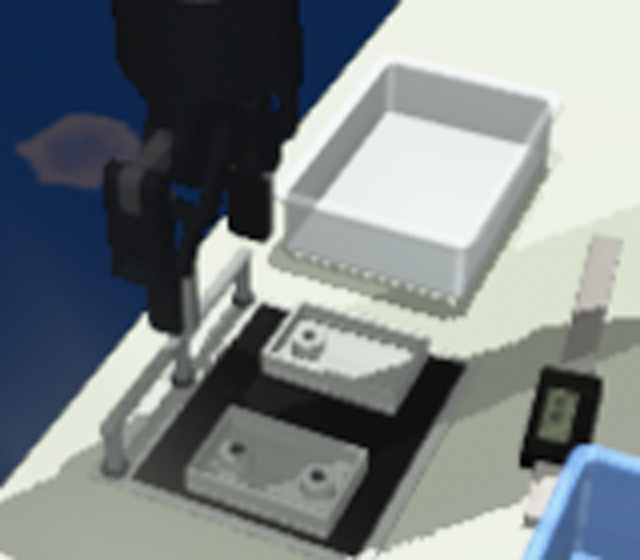

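```bash
python3 - <<'E'
from h import *
s=viewer.capture("side")
for uv in((262,348),(305,305),(428,342),(393,398)): print(ray(s,(uv[0]+.5)/4-.5+190,(uv[1]+.5)/4-.5+150,.018).round(4))
c=viewer.capture("top"); p=c['pixels'][170:255,160:255]; cv2.imwrite('pics/t2.png',cv2.resize(p,None,fx=6,fy=6,interpolation=cv2.INTER_CUBIC))
E
```

```text
[0.4621 0.3594 0.018 ]
[0.4567 0.3215 0.018 ]
[0.3913 0.3212 0.018 ]
[0.3918 0.3646 0.018 ]
```

View pics/t2.png

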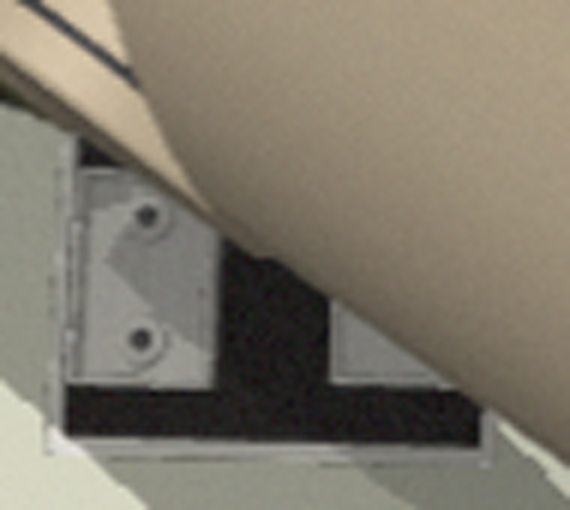

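```bash
python3 - <<'E'
from h import *
c=viewer.capture("top")
for z in(.004,.018):
  for uv in((331,383),(332,300),(452,385),(66,385),(214,387),(220,240)): print(z,uv,ray(c,(uv[0]+.5)/6-.5+160,(uv[1]+.5)/6-.5+170,z).round(4))
rows([(.427,.339,.11,0),(.427,.339,.022,0)])
E
```

```text
0.004 (331, 383) [0.3949 0.3614 0.004 ]
0.004 (332, 300) [0.4218 0.3622 0.004 ]
0.004 (452, 385) [0.3954 0.3223 0.004 ]
0.004 (66, 385) [0.3918 0.4471 0.004 ]
0.004 (214, 387) [0.3926 0.3992 0.004 ]
0.004 (220, 240) [0.4404 0.3995 0.004 ]
0.018 (331, 383) [0.394  0.3603 0.018 ]
0.018 (332, 300) [0.4205 0.361  0.018 ]
0.018 (452, 385) [0.3945 0.3218 0.018 ]
0.018 (66, 385) [0.391  0.4446 0.018 ]
0.018 (214, 387) [0.3917 0.3975 0.018 ]
0.018 (220, 240) [0.4388 0.3977 0.018 ]
[-48.1  43.7 -33.1  -0. ]
[-48.1  43.7  54.9  -0. ]
```

```bash
python3 -m handwheel '[[[-20,20,-6,0,-0.45],[-47,44,-6,0,-0.45],[-47,44,0,0,-0.45],[-47,44,15,0,-0.45],[-47,44,25,0,-0.45]]]';python3 - <<'E'
from h import *
rows([(.428,.339,.018,0)])
c=viewer.capture("wrist"); cv2.imwrite('pics/w1.png',c['pixels'])
E
```

```text
t: 5.6
eef_pos: [0.4282, 0.3389, 0.0505]
orientation: [180.0, 0.0, -0.0]
force: [0.5, 0.4, 0.5]
grip_width: 0.0619
finger_force: 0.0
[-0.2 -0.1 32.5 -0. ]
```

View pics/w1.png

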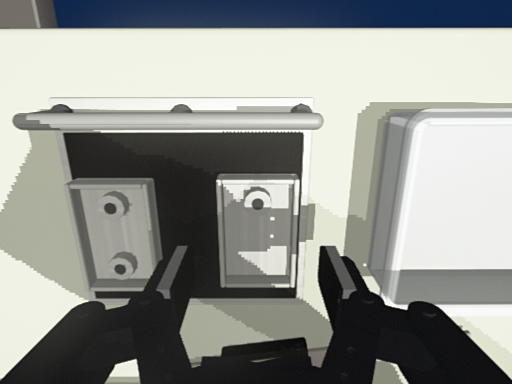

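```bash
python3 -m handwheel '[[[0,0,15,0,-0.45],[0,0,27,0,-0.45],[0,0,32,0,-0.45],[0,0,32,0,-0.45],[0,0,32,0,0.0]]]';python3 -m handwheel '[[[0,0,0,0,0.4],[0,0,0,0,0.4],[0,0,0,0,0.4],[0,0,0,0,0.4],[0,0,-4,0,0.4]]]'
```

```text
t: 6.28
eef_pos: [0.4283, 0.339, 0.0204]
orientation: [-180.0, -0.0, -0.0]
force: [-3.3, 1.9, 26.1]
grip_width: 0.0452
finger_force: 23.7
t: 6.9
eef_pos: [0.428, 0.3386, 0.024]
orientation: [180.0, 0.0, -0.0]
force: [0.3, 0.8, -1.1]
grip_width: 0.0436
finger_force: 61.2
```

```bash
python3 -m handwheel '[[[0,0,-20,0,0.4],[0,0,-45,0,0.4],[0,0,-75,0,0.4],[4,30,-85,0,0.4],[10,70,-85,0,0.4]]]';python3 -m handwheel '[[[4,35,0,0,0.4],[8,65,0,0,0.4],[8,76,0,0,0.4],[8,76,0,0,0.4],[8,76,15,0,0.4]]]';python3 - <<'E'
from h import *
rows([(.446,.192,.0215,0)])
c=viewer.capture("side"); p=c['pixels'][130:290,200:360]; cv2.imwrite('pics/s3.png',cv2.resize(p,None,fx=3.7,fy=3.7,interpolation=cv2.INTER_CUBIC))
E
```

```text
t: 7.52
eef_pos: [0.4384, 0.2693, 0.1113]
orientation: [-179.9, -0.2, 0.1]
force: [-0.1, -0.7, -2.0]
grip_width: 0.044
finger_force: 61.4
t: 8.15
eef_pos: [0.4466, 0.1945, 0.0946]
orientation: [-179.9, -0.1, 0.1]
force: [0.9, -0.3, -0.8]
grip_width: 0.0438
finger_force: 61.5
[-0.6  2.5 73.1  0.1]
```

View pics/s3.png

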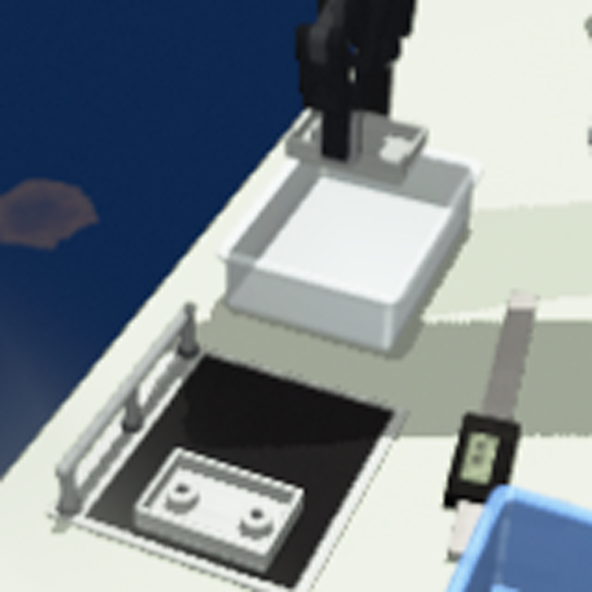

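Cover held level above the tray (about px 360,145); the good cover lies underside up on the rest (px 220,510). Lowering.

```bash
python3 -m handwheel '[[[0,2,20,0,0.4],[0,2,40,0,0.4],[0,2,56,0,0.4],[0,2,66,0,0.4],[0,2,71,0,0.4]]]';python3 -m handwheel '[[[0,0,1,0,0.4],[0,0,1,0,0.4],[0,0,1,0,0.4],[0,0,1,0,0.4],[0,0,1,0,0.4]]]'
```

```text
t: 8.82
eef_pos: [0.4458, 0.191, 0.0224]
orientation: [180.0, 0.0, -0.0]
force: [0.7, 0.7, -2.0]
grip_width: 0.0438
finger_force: 61.4
t: 9.45
eef_pos: [0.4461, 0.1907, 0.022]
orientation: [180.0, -0.0, -0.0]
force: [0.5, 0.5, -1.4]
grip_width: 0.0438
finger_force: 61.4
```

```bash
python3 -m handwheel '[[[0,0,1,0,0.4],[0,0,2,0,0.4],[0,0,2,0,0.4],[0,0,2,0,0.4],[0,0,2,0,0.4]]]'
```

```text
t: 10.07
eef_pos: [0.446, 0.1907, 0.0199]
orientation: [180.0, -0.0, -0.0]
force: [0.1, 0.2, -2.1]
grip_width: 0.0437
finger_force: 61.4
```

Near the floor; release gently, then lift.

```bash
python3 -m handwheel '[[[0,0,1,0,0.4],[0,0,1,0,-0.1],[0,0,1,0,-0.2],[0,0,1,0,-0.35],[0,0,1,0,-0.45]]]';python3 -m handwheel '[[[0,0,0,0,-0.45],[0,0,-20,0,-0.45],[0,0,-50,0,-0.45],[0,0,-90,0,-0.45],[0,0,-130,0,-0.45]]]';python3 - <<'E'
from h import *
c=viewer.capture("side"); p=c['pixels'][130:290,200:360]; cv2.imwrite('pics/s4.png',cv2.resize(p,None,fx=3.7,fy=3.7,interpolation=cv2.INTER_CUBIC))
E
```

```text
t: 10.7
eef_pos: [0.446, 0.1907, 0.0189]
orientation: [180.0, -0.0, -0.0]
force: [-0.4, 0.1, 0.1]
grip_width: 0.062
finger_force: 0.0
t: 11.32
eef_pos: [0.4458, 0.1907, 0.1501]
orientation: [180.0, 0.0, -0.0]
force: [0.4, 0.8, 0.3]
grip_width: 0.0619
finger_force: 0.0
```

View pics/s4.png

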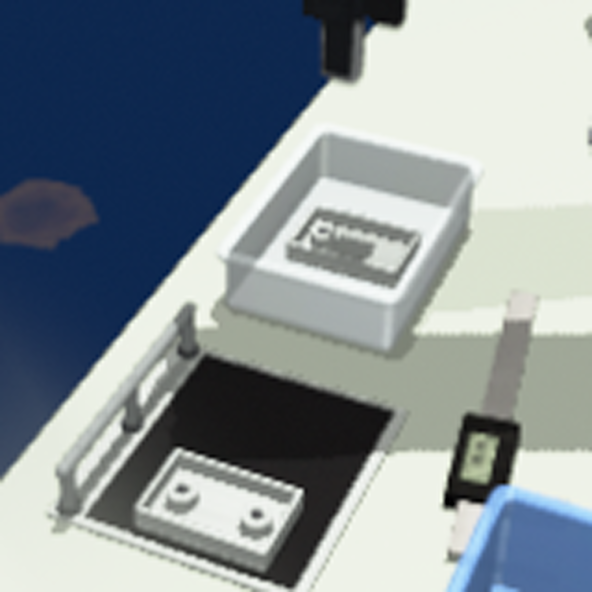

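The one-boss cover lies flat, underside up in the tray (px 355,250); the two-boss cover lies underside up on the rest (px 220,510), and the gripper is clear.

```bash
python3 -c "
from rig import r
print(r.sign_off())"
```

```text
the job is handed in; nothing more can be done
None
```

I tipped both covers over, set the one-boss cover flat and underside up in the clear tray, left the good one underside up on the rest, and handed the job in at about 11 s with the gripper clear.

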